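# Close the sample drawer and clamp the specimen through the guard window

## Robot

A 6-joint arm with a two-finger parallel gripper is mounted at the origin on the work surface. World frame = base frame: x ahead of the robot, y to its left, z up, the work surface at z = 0. Lengths are in m, angles in rad, forces in N, time in s.
With the tool pointing down it reaches from about 0.375 to 0.9 m from the base axis. Payload 3.1 kg.
Tool frame: the origin (TCP) lies midway between the tips of the shut fingers; the grasp point (between the pads) lies 19 mm behind it; z points along the fingers, y is the line along which they close (so a half turn about z gives the same grasp; the last joint's range is limited). The gripper opens to 87 mm and grips with 3 to 60 N. Pads are 19 mm wide; open, the fingers measure 117 mm over their backs; the gripper's body (75 mm by 190 mm) begins 51 mm behind the grasp point.
Start: joints at [-1.357, 0.527, 1.433, -0, 1.181, -0.178], TCP at [0.239, -0.578, 0.223] pointing down, gripper open.
Joint ranges: [-3.08, 3.08], [-0.75, 2.2], [0.22, 2.44], [-1.43, 4.57], [0, 2.65], [-2.85, 2.85]. Speed limits (rad/s): [2.79, 2.79, 3.14, 3.14, 3.14, 3.14].

## Interface

Orientations are given as a unit quaternion [x, y, z, w].
In Python, from rig import get_obs, cams, job gives the robot as it stands.
- The arm moves only by the tool servo_tool, never from a script. Its argument "moves" is text: rows parted by semicolons, each of 5 numbers parted by spaces: the shift along the tool's x, y, z in m, then the turn about the tool's z in degrees, then the finger opening in m, from 0 to 0.087. In form: dx dy dz spin claw; .... A call has 1 to 10 rows; each row is the pose to reach, as a shift and turn from the pose commanded when the call began, along the tool's axes at that moment; what a row does not reach only later rows make up. A row lasts 1/12 s, in which the tool goes at most 41.7 mm and 7.16 degrees, less where a joint would pass 70% of its speed; a pose out of reach is approached as far as the arm can. A call with a gripper value outside its range is refused whole. The fingers move at their own pace and stop on an object; "grip_force" is the grip in N (left out, the last holds). Time passes only in rows, so rows that repeat a pose let the fingers close. It gives the time, the measured TCP pose, the force, the opening and the grip force at its end, in the units of the state.
- get_obs(): the state, without advancing time (a new reading comes with each control period).
- cams.camera(name): name is "side" or "top"; returns the picture (400x640x3 uint8, blue, green, red); there is no depth.
- cams.camera_model(name): a dict with "fx", "fy", "cx", "cy" (pixels), "dist" ([k1, k2, p1, p2, k3] as OpenCV has them; the pictures are not rectified), "R" (3x3) and "t" (3): a world point X has camera coordinates R X + t. Camera axes: x right, y down, z forward; pixel columns grow to the right and rows downward; lengths in m; the calibration is good to about 2 mm. A picture is of the moment at which its call begins. camera_model takes no time and is no camera call.
- job.hand_in(): hands the job in; it is judged then, once.
The state is a dict: "time": time; "q": joint angles; "joint_velocities": joint speeds; "joint_torque": joint torques, N m; "position": TCP position; "tool_rot": TCP orientation; "ft_force": force on the tool from outside, world axes, zero at the start; "moment": the same for the moment, N m; "grip_width": finger opening in m; "grip_force": force on a finger pad.
Only numpy, scipy, OpenCV 4.12 (cv2) and the standard library are available. Lean on these libraries where they do the work, as an engineer would, in place of code of your own. Each camera call takes 0.05 s, during which the arm holds its last target. There are 200 camera calls.

## Task

Make the specimen clamping station ready: with the fingertips, first push its open sample drawer fully home, then reach down through the window in the guard's top plate and press the lever's round pad all the way down, and draw back out. Do not touch the guard at any time, leave the steel specimen sitting in the drawer's well, and do not disturb the other steel specimen, the jar or the vial. Nothing is to be lifted.

Things in the scene. Friction and masses are not known exactly. Their poses are not given: they have to be found in the camera images.
- station: The fixed clamping station on the bench: white base plate 230 (x) x 210 (y) x 12 mm, a blue box 60 x 160 x 100 mm high behind it, the guard, the drawer and the lever. Origin at the centre of the base plate's underside, on the bench. Its -x side faces the robot, give or take its yaw; z is up. The drawer comes out of its -y side.
- guard: The fixed guard over the station, not to be touched: aluminium top plate 220 (x) x 180 (y) x 6 mm with a window towards its front and a clear pane let in behind it (over the lever's arm, closed), its upper face 130 mm above the bench, on four grey 12 mm corner posts, with thin rails on the front, rear and +y sides and open at the -y side for the drawer. Same origin and axes as the station.
- window (a point): Centre of the rectangular window in the guard's top plate, at the height of the plate's upper face (130 mm above the bench). The opening is 100 mm along the station's x and 90 mm along its y; axes as the station's. The window is centred above the lever's pad.
- drawer_face (a point): Point to push on: centre of the width of the outer (-y) face of the drawer's grey upright end plate, 90 mm above the bench. The plate is 90 mm wide (station x), 12 mm thick, and reaches from 18 to 116 mm above the bench. Axes as the station's. When home the plate's outer face is 54 mm outside the edge of the guard's top plate.
- drawer (a joint): Travel of the drawer in m along the station's +y: 0 = 100 mm open (at the start), 0.100 = fully home against its stop. Sliding friction about 3 N; stays where it is left.
- well (a point): Centre of the floor of the square well in the drawer, 26 mm above the bench: 44 mm inside, rim 10 mm high. It moves with the drawer.
- specimen_center (a point): Centre of the steel specimen, a loose cylinder 40 mm in diameter and 33 mm high standing in the drawer's well; it rides along when the drawer is pushed, and the lever's foot then comes down over it with about 1 mm to spare.
- lever_pad (a point): Centre of the upper face of the lever's round black pad, 40 mm in diameter. The pad lies under the middle of the window: 16 mm below the upper face of the guard plate with the lever fully up, 39 mm below it with the lever fully down.
- lever (a joint): Angle of the lever in rad about a level hinge at the rear of the station, 115 mm behind the pad: 0 = fully up, 0.20 = fully down on its stop (the pad then is level, its upper face 91 mm above the bench, about 23 mm lower than when up). It starts between 0 and 0.05. Stiff with friction (about 3 to 5 N at the pad), no spring: stays where it is left.
- spare_center (a point): Centre of another loose steel specimen of the same size (40 mm diameter, 33 mm high) standing on the bench beyond the drawer: not part of the job.
- jar: White jar, 54 mm in diameter and 85 mm high, standing on the bench on the station's +y side; origin at the centre of its underside. Not part of the job.
- vial: Small clear vial with a white cap, 26 mm in diameter and 55 mm high, standing on the bench in front of the station; origin at the centre of its underside. Not part of the job.

How it is judged:
On the way, in this order (a step that is already met when the one before it is completed fails the run):
1. the drawer is pushed fully home while the lever is still up (value of joint drawer above 0.097 m and value of joint lever below 0.1 rad), for 0.2 s.
2. the lever is pressed all the way down (value of joint lever above 0.185 rad), for 0.2 s.
At the end, for the whole second after the job is handed in: The drawer is within 3 mm of fully home, the lever is within 0.015 rad of fully down and at rest, the specimen stands in the drawer's well (within 8 mm of its middle), and the other specimen, the jar and the vial are within 15 mm of where they stood (value of joint drawer above 0.097 m and value of joint lever above 0.185 rad and velocity of joint lever below 0.05 rad/s and horizontal distance between specimen_center and well below 0.008 m and distance between specimen_center and well below 0.022 m and distance of each of spare_center, jar, vial from where it was at the start of the episode below 0.015 m); the robot touches nothing.
It fails at once if the robot touches the guard (contact force between any of the fingers, the arm and guard above 0.5 N).
It fails at once if the specimen is lifted out of its well (z of specimen_center in the frame of well above 0.026 m).
It fails at once if the other specimen, the jar or the vial is pushed aside, knocked over or lifted (distance of any of spare_center, jar, vial from where it was at the start of the episode above 0.015 m).
It also fails if it takes over 58 s, if anything falls off the work surface, if the arm or the gripper's body presses on something with over 40 N, if the wrist force passes 120 N, or if a joint passes its speed limit or range.

## Working session

There is one attempt and no reset: what is moved stays moved. The work goes in short steps, Python scripts to look and compute and a tool call to move; the robot and the scene stay as the last step left them, time stands still between calls to the robot, and variables do not carry over. Pictures are saved under pics/ and viewed, at most 10 in all, crops included, and the job is handed in when it is done.

Besides the shell and the picture viewer there is one more tool, called after "Call:" as a command line: name --argument value ..., lists and objects as JSON in quotes. servo_tool: Moves the arm, as the interface text tells. Its arguments: {"type":"object","properties":{"moves":{"type":"string"},"grip_force":{"type":"number"}},"required":["moves"]}

```bash
mkdir -p pics
python3 - <<'E'
from rig import get_obs,cams,job
import cv2
for n in("top","side"):
    cv2.imwrite(f"pics/{n}0.png",cams.camera(n)); m=cams.camera_model(n); print(n,m)
o=get_obs();print(o["position"],o["tool_rot"],o["time"])
E
```

```text
top {'fx': 404.9237928730749, 'fy': 404.9237928730749, 'cx': 321.52955610151866, 'cy': 200.46262028795536, 'dist': array([-0.07106103,  0.        ,  0.        ,  0.        ,  0.        ]), 'R': array([[ 0.02664851, -0.99958485, -0.01095377],
       [-0.98517531, -0.02440357, -0.16980598],
       [ 0.16946817,  0.01531646, -0.98541664]]), 't': array([0.06596142, 0.59552215, 0.77191899])}
side {'fx': 455.4113767980803, 'fy': 455.4113767980803, 'cx': 321.752520367543, 'cy': 204.40085493453685, 'dist': array([-0.09230761,  0.        ,  0.        ,  0.        ,  0.        ]), 'R': array([[-0.84085527, -0.5411175 , -0.01242053],
       [-0.39351381,  0.62692418, -0.67239345],
       [ 0.3716306 , -0.56049792, -0.74008971]]), 't': array([0.53302288, 0.25772647, 0.84888987])}
[ 0.23853768 -0.5769706   0.22167434] [ 9.80872964e-01  1.94646491e-01 -2.61766813e-05 -9.85267169e-04] 0.1
```

View pics/top0.png

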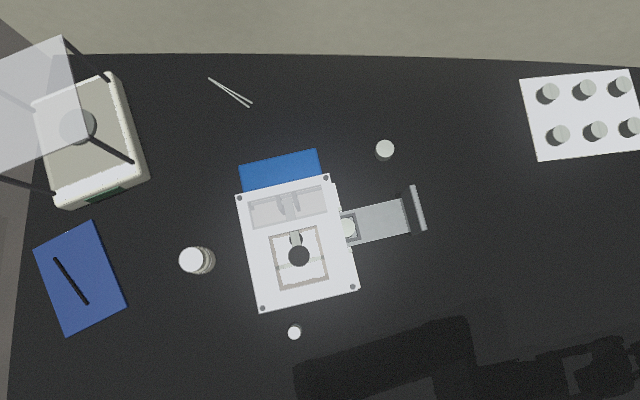

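View pics/side0.png

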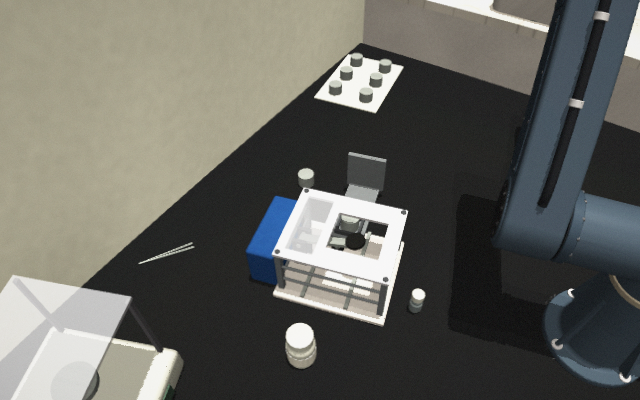

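The top view shows the guard plate with corners near (236,194), (329,174), (360,290) and (260,313). The pad is at (299,256), the drawer end plate runs from (412,186) to (424,230), the vial is at (294,332) and the spare specimen at (385,149). The side view agrees. I'll enlarge both views to get exact pixels.

Run:
```python
import cv2
a=cv2.imread("pics/top0.png")[140:350,225:435]
cv2.imwrite("pics/topc.png",cv2.resize(a,None,fx=2.8,fy=2.8,interpolation=cv2.INTER_CUBIC))
a=cv2.imread("pics/side0.png")[140:330,240:430]
cv2.imwrite("pics/sidec.png",cv2.resize(a,None,fx=3,fy=3,interpolation=cv2.INTER_CUBIC))
```

```text
(no output)
```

View pics/topc.png

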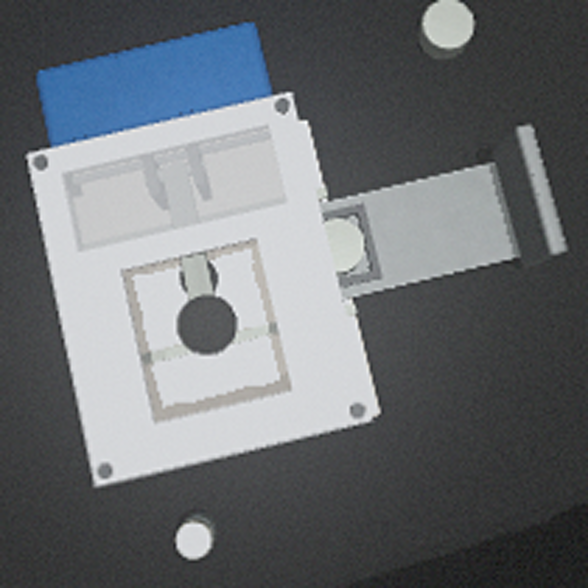

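View pics/sidec.png

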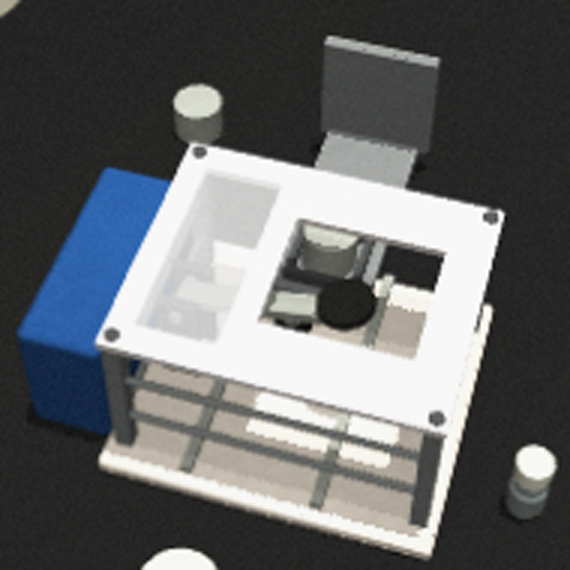

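The crops show four post dots, the window, the pad and the drawer plate's top edge clearly. I'll turn those into world points.

```bash
cat > h.py <<'E'
import numpy as np,cv2
from rig import cams
def ray(n,uv,z):
    m=cams.camera_model(n);K=np.array([[m["fx"],0,m["cx"]],[0,m["fy"],m["cy"]],[0,0,1]])
    p=cv2.undistortPoints(np.array(uv,float).reshape(-1,1,2),K,m["dist"]).reshape(-1,2)
    d=np.c_[p,np.ones(len(p))]@m["R"]; c=-m["R"].T@m["t"]
    return c+d*((z-c[2])/d[:,2])[:,None]
T=lambda l:np.array(l)/2.8+[225,140]-.32
S=lambda l:np.array(l)/3+[240,140]-.33
E
python3 - <<'E'
from h import *
np.set_printoptions(precision=4,suppress=True)
t=ray("top",T([(40,163),(282,105),(357,411),(105,470)]),.13)
s=ray("side",S([(112,335),(200,152),(491,217),(437,418)]),.13)
w=ray("top",T([(121,270),(257,238),(291,388),(154,422)]),.13)
ws=ray("side",S([(257,322),(302,217),(447,252),(416,360)]),.13)
for n,a in(("t",t),("s",s),("w",w),("ws",ws)):
    print(n,a[:,:2].round(4).tolist(),a.mean(0),"yaw",np.degrees([np.arctan2(*(a[0]-a[1])[[0,1]]*[-1,1]),np.arctan2(*(a[0]-a[3])[[1,0]])]),np.linalg.norm(a-np.roll(a,-1,0),axis=1))
for z in(.114,.108):print("pad",z,ray("top",T([(207,325)]),z),ray("side",S([(346,304)]),z))
print("drawer top",ray("top",T([(516,127),(532,125),(566,249),(549,254)]),.116)[:,:2],ray("side",S([(325,38),(438,60)]),.116)[:,:2])
print("vial",ray("top",T([(194,540)]),.055),"spare",ray("top",T([(448,25)]),.033),ray("side",S([(198,100)]),.033))
E
```

```text
t [[0.5811, 0.2327], [0.6241, 0.074], [0.4265, 0.0215], [0.3853, 0.1799]] [0.5043 0.127  0.13  ] yaw [15.1465 15.0736] [0.1643 0.2044 0.1637 0.2028]
s [[0.5813, 0.2314], [0.623, 0.0729], [0.4267, 0.0202], [0.3845, 0.1784]] [0.5039 0.1257 0.13  ] yaw [14.7542 15.059 ] [0.1639 0.2033 0.1638 0.2038]
w [[0.5121, 0.1756], [0.5352, 0.088], [0.4399, 0.0637], [0.4161, 0.1501]] [0.4758 0.1193 0.13  ] yaw [14.8011 14.8722] [0.0905 0.0984 0.0896 0.0993]
ws [[0.5112, 0.1753], [0.5325, 0.0866], [0.4376, 0.0625], [0.4145, 0.1484]] [0.4739 0.1182 0.13  ] yaw [13.4577 15.5729] [0.0913 0.0979 0.0889 0.1005]
pad 0.114 [[0.4788 0.1196 0.114 ]] [[0.4773 0.1228 0.114 ]]
pad 0.108 [[0.479 0.12  0.108]] [[0.4794 0.1187 0.108 ]]
drawer top [[ 0.6161 -0.0838]
 [ 0.6177 -0.0946]
 [ 0.5344 -0.1162]
 [ 0.5309 -0.1049]] [[ 0.618  -0.0892]
 [ 0.5333 -0.1129]]
vial [[0.3328 0.1275 0.055 ]] spare [[ 0.7121 -0.0499  0.033 ]] [[ 0.7132 -0.051   0.033 ]]
```

Call:
servo_tool --moves "0.012 -0.006 0 3 0.087; 0.036 -0.019 0 6 0.04; 0.06 -0.032 0 7.45 0; 0.085 -0.045 0 7.45 0; 0.11 -0.058 0 7.45 0; 0.135 -0.071 0 7.45 0; 0.16 -0.084 0 7.45 0; 0.185 -0.097 0 7.45 0; 0.21 -0.11 0 7.45 0; 0.22 -0.116 0 7.45 0" --grip_force 40

```text
time: 0.93
position: [0.3991, -0.3832, 0.2221]
tool_rot: [0.991, 0.132, 0.0, -0.001]
ft_force: [0.6, 0.7, 0.7]
grip_width: 0.0351
grip_force: 0.0
```

Call:
servo_tool --moves "0.015 -0.011 0 0 0; 0.044 -0.031 0 0 0; 0.073 -0.052 0 0 0; 0.102 -0.072 0 0 0; 0.131 -0.093 0 0 0; 0.16 -0.113 0 0 0; 0.19 -0.134 0 0 0; 0.22 -0.155 0 0 0; 0.235 -0.166 0 0 0; 0.243 -0.172 0 0 0"

```text
time: 1.77
position: [0.5893, -0.1554, 0.2222]
tool_rot: [0.991, 0.132, 0.0, -0.0]
ft_force: [0.3, 0.4, 0.7]
grip_width: 0.0
grip_force: 0.0
```

Call:
servo_tool --moves "0 0 0.015 0 0; 0 0 0.035 0 0; 0 0 0.055 0 0; 0 0 0.075 0 0; 0 0 0.095 0 0; 0 0 0.115 0 0; 0 0 0.128 0 0; 0 0 0.133 0 0; 0 0 0.133 0 0; 0 0 0.133 0 0"

```text
time: 2.6
position: [0.5879, -0.1582, 0.0898]
tool_rot: [0.991, 0.13, 0.0, 0.0]
ft_force: [0.0, -0.3, 0.6]
grip_width: 0.0004
grip_force: 0.0
```

Call:
servo_tool --moves "0 -0.01 0 0 0; 0 -0.02 0 0 0; 0 -0.028 0 0 0; 0 -0.033 0 0 0; 0 -0.037 0 0 0; 0 -0.04 0 0 0; 0 -0.043 0 0 0; 0 -0.046 0 0 0; 0 -0.05 0 0 0; 0 -0.054 0 0 0"

```text
time: 3.43
position: [0.5744, -0.1058, 0.0898]
tool_rot: [0.991, 0.13, 0.001, 0.001]
ft_force: [-0.2, -3.9, 0.7]
grip_width: 0.0002
grip_force: 1.8
```

Call:
servo_tool --moves "0 -0.004 0 0 0; 0 -0.008 0 0 0; 0 -0.012 0 0 0; 0 -0.016 0 0 0; 0 -0.02 0 0 0; 0 -0.024 0 0 0; 0 -0.028 0 0 0; 0 -0.032 0 0 0; 0 -0.036 0 0 0; 0 -0.04 0 0 0"

```text
time: 4.27
position: [0.5638, -0.0662, 0.0897]
tool_rot: [0.991, 0.131, 0.0, 0.0]
ft_force: [1.4, -3.0, 2.6]
grip_width: 0.0007
grip_force: 2.0
```

Call:
servo_tool --moves "0 -0.004 0 0 0; 0 -0.008 0 0 0; 0 -0.012 0 0 0; 0 -0.016 0 0 0; 0 -0.02 0 0 0; 0 -0.024 0 0 0; 0 -0.028 0 0 0; 0 -0.032 0 0 0; 0 -0.035 0 0 0; 0 -0.037 0 0 0"

```text
time: 5.1
position: [0.5539, -0.0303, 0.0894]
tool_rot: [0.991, 0.131, -0.0, -0.0]
ft_force: [3.5, -2.5, 2.0]
grip_width: 0.0006
grip_force: 1.8
```

Call:
servo_tool --moves "0 -0.002 0 0 0; 0 -0.004 0 0 0; 0 -0.006 0 0 0; 0 -0.007 0 0 0; 0 -0.008 0 0 0; 0 -0.008 0 0 0"

```text
time: 5.6
position: [0.5517, -0.0228, 0.0894]
tool_rot: [0.991, 0.13, -0.0, -0.0]
ft_force: [2.0, -1.8, 0.5]
grip_width: 0.0004
grip_force: 1.3
```

Force hasn't risen yet, so the drawer isn't at its stop. I'll continue in small steps.

Call:
servo_tool --moves "0 -0.001 0 0 0; 0 -0.002 0 0 0; 0 -0.003 0 0 0; 0 -0.004 0 0 0; 0 -0.004 0 0 0"

```text
time: 6.02
position: [0.5512, -0.0206, 0.0895]
tool_rot: [0.991, 0.131, 0.0, 0.001]
ft_force: [2.8, -6.1, -0.5]
grip_width: 0.0003
grip_force: 3.6
```

Call:
servo_tool --moves "0 -0.001 0 0 0; 0 -0.002 0 0 0; 0 -0.003 0 0 0; 0 -0.003 0 0 0"

```text
time: 6.35
position: [0.5513, -0.0204, 0.0896]
tool_rot: [0.991, 0.132, 0.001, 0.004]
ft_force: [1.6, -15.9, -1.4]
grip_width: 0.0004
grip_force: 7.4
```

Force rose to 16 N with no further motion, so the drawer is against its stop. Next I back away, rise and check.

Call:
servo_tool --moves "0 0 0 0 0; 0 0.008 0 0 0; 0 0.025 0 0 0; 0 0.04 0 0 0; 0 0.045 -0.01 0 0; 0 0.045 -0.035 0 0; 0 0.045 -0.065 0 0; 0 0.045 -0.095 0 0; 0 0.045 -0.12 0 0; 0 0.045 -0.13 0 0"

```text
time: 7.18
position: [0.563, -0.0597, 0.2236]
tool_rot: [0.991, 0.13, 0.003, 0.001]
ft_force: [-0.2, -0.5, -0.6]
grip_width: 0.0003
grip_force: 0.0
```

Run:
```python
from rig import get_obs,cams
import cv2
for i in range(3): a=cams.camera("top")
cv2.imwrite("pics/top1.png",cv2.resize(a[140:350,225:435],None,fx=2.8,fy=2.8,interpolation=cv2.INTER_CUBIC))
b=cams.camera("side");cv2.imwrite("pics/side1.png",cv2.resize(b[140:330,240:430],None,fx=3,fy=3,interpolation=cv2.INTER_CUBIC))
o=get_obs();print(o["position"],o["tool_rot"],o["ft_force"],o["time"])
```

```text
[ 0.56058372 -0.05926774  0.2185639 ] [ 9.91442405e-01  1.30538019e-01 -1.16770010e-03 -6.47862453e-04] [-0.11288733  0.85964821 -0.57536762] 7.3833
```

View pics/side1.png

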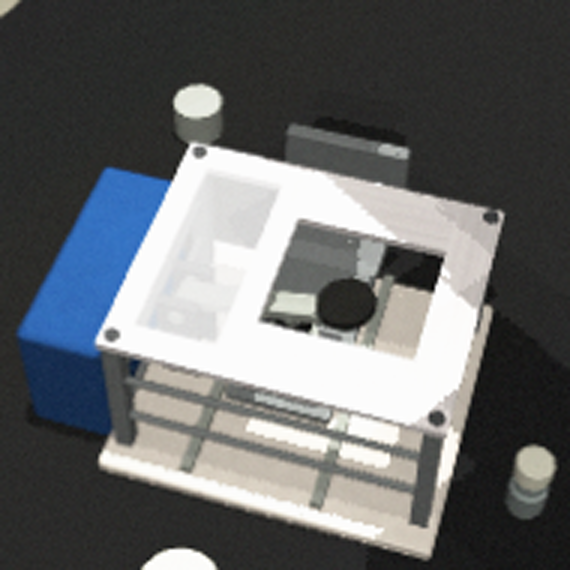

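The drawer plate is now close to the guard, its top edge running from about (290,126) to (409,149) in the crop. The pad, spare and vial have not moved. I'll measure the travel.

Run:
```python
from h import *
a=ray("side",S([(325,38),(438,60)]),.116);b=ray("side",S([(290,126),(409,149)]),.116)
ey=np.array([-.259,.966,0]);print((b-a)@ey, b)
p=np.array([.5606,-.0593]);w=np.array([.4765,.119]);d=w-p
ax=np.array([.966,.259]);ay=np.array([.259,-.966]);print(d@ax,d@ay)
```

```text
[0.09920768 0.09747689] [[ 0.59088199  0.00622715  0.116     ]
 [ 0.50777261 -0.01880449  0.116     ]]
-0.03506090000000001 -0.1940197
```

Call:
servo_tool --moves "-0.002 -0.01 0 0 0; -0.007 -0.035 0 0 0; -0.012 -0.065 0 0 0; -0.017 -0.095 0 0 0; -0.022 -0.125 0 0 0; -0.027 -0.155 0 0 0; -0.032 -0.18 0 0 0; -0.035 -0.192 0 0 0; -0.035 -0.194 0 0 0; -0.035 -0.194 0 0 0"

```text
time: 8.22
position: [0.4772, 0.1189, 0.2188]
tool_rot: [0.991, 0.131, -0.001, 0.0]
ft_force: [0.3, -0.7, -0.0]
grip_width: 0.0006
grip_force: 0.0
```

Run:
```python
from rig import get_obs,cams
import cv2,numpy as np
p=[]
for i in range(4):
    a=cams.camera("top");o=get_obs();p.append(o["position"])
print(np.mean(p,0),o["tool_rot"],o["ft_force"],o["time"])
cv2.imwrite("pics/top2.png",cv2.resize(a[140:350,225:435],None,fx=2.8,fy=2.8,interpolation=cv2.INTER_CUBIC))
```

```text
[0.47846474 0.11771395 0.21923429] [9.91553273e-01 1.29699868e-01 1.52031108e-04 1.68179384e-04] [-0.39160588  0.48587112  0.57750642] 8.4167
```

Call:
servo_tool --moves "0 0 0.01 0 0; 0 0 0.028 0 0; 0 0 0.046 0 0; 0 0 0.062 0 0; 0 0 0.076 0 0; 0 0 0.086 0 0; 0 0 0.092 0 0; 0 0 0.095 0 0; 0 0 0.097 0 0; 0 0 0.097 0 0"

```text
time: 9.25
position: [0.4782, 0.1182, 0.1226]
tool_rot: [0.991, 0.13, 0.0, 0.0]
ft_force: [-0.2, 0.6, 0.3]
grip_width: 0.0005
grip_force: 0.0
```

Call:
servo_tool --moves "0 0 0.003 0 0; 0 0 0.006 0 0; 0 0 0.009 0 0; 0 0 0.012 0 0; 0 0 0.015 0 0; 0 0 0.018 0 0; 0 0 0.021 0 0; 0 0 0.024 0 0; 0 0 0.026 0 0; 0 0 0.028 0 0"

```text
time: 10.08
position: [0.4774, 0.1186, 0.0942]
tool_rot: [0.991, 0.13, -0.0, -0.0]
ft_force: [-2.4, 0.4, 3.8]
grip_width: 0.0007
grip_force: 1.6
```

Call:
servo_tool --moves "0 0 0.001 0 0; 0 0 0.002 0 0; 0 0 0.003 0 0; 0 0 0.003 0 0"

```text
time: 10.42
position: [0.4781, 0.1186, 0.0914]
tool_rot: [0.991, 0.13, 0.0, -0.0]
ft_force: [-0.4, 0.2, -0.3]
grip_width: 0.0005
grip_force: 0.0
```

Call:
servo_tool --moves "0 0 0.001 0 0; 0 0 0.002 0 0; 0 0 0.003 0 0; 0 0 0.003 0 0"

```text
time: 10.75
position: [0.4784, 0.1186, 0.091]
tool_rot: [0.991, 0.131, 0.001, 0.0]
ft_force: [-5.9, -0.9, 22.1]
grip_width: 0.0004
grip_force: 11.3
```

Call:
servo_tool --moves "0 0 0.001 0 0; 0 0 0.002 0 0; 0 0 0.002 0 0; 0 0 0.002 0 0"

```text
time: 11.08
position: [0.4785, 0.1186, 0.0908]
tool_rot: [0.991, 0.131, 0.002, 0.0]
ft_force: [-8.4, 0.2, 37.3]
grip_width: 0.0006
grip_force: 18.8
```

The lever is on its stop: 37 N at a height of 0.091. I'll draw straight up.

Call:
servo_tool --moves "0 0 0 0 0; 0 0 -0.004 0 0; 0 0 -0.01 0 0; 0 0 -0.02 0 0; 0 0 -0.035 0 0; 0 0 -0.055 0 0; 0 0 -0.08 0 0; 0 0 -0.105 0 0; 0 0 -0.13 0 0; 0 0 -0.14 0 0"

```text
time: 11.92
position: [0.4803, 0.1187, 0.2297]
tool_rot: [0.991, 0.13, 0.004, 0.0]
ft_force: [-0.2, 0.6, -0.2]
grip_width: 0.0004
grip_force: 0.0
```

Call:
servo_tool --moves "0 0.015 0 0 0; 0 0.045 0 0 0; 0 0.08 0 0 0; 0 0.115 0 0 0; 0 0.15 0 0 0; 0 0.185 0 0 0; 0 0.22 0 0 0; 0 0.25 0 0 0; 0 0.265 0 0 0; 0 0.27 0 0 0"

```text
time: 12.75
position: [0.5488, -0.1451, 0.2262]
tool_rot: [0.992, 0.129, 0.001, 0.001]
ft_force: [-1.1, 0.4, 0.0]
grip_width: 0.0001
grip_force: 0.0
```

Run:
```python
from rig import get_obs,cams
import cv2
for i in range(4): a=cams.camera("top")
b=cams.camera("side")
cv2.imwrite("pics/fin.png",cv2.hconcat([cv2.resize(a[140:350,225:435],(400,400)),cv2.resize(b[140:340,240:440],(400,400))]))
o=get_obs();print(o["position"],o["ft_force"],o["time"])
```

```text
[ 0.54694504 -0.14034754  0.22634208] [ 0.412621   -0.51889691  0.47161008] 13.0
```

View pics/fin.png

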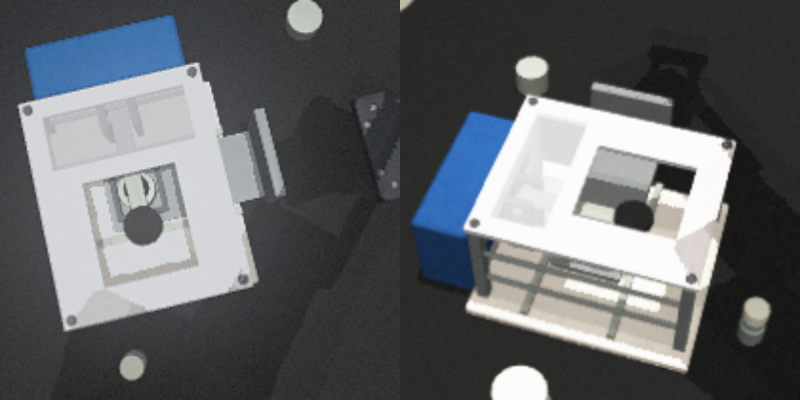

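The drawer is home with the specimen in its well under the lever's foot (composite pixel 135,188). The pad is lowered (143,226 left, 633,215 right), and the spare, jar and vial show no visible shift. I'm handing in.

```bash
python3 -c "
from rig import job
print(job.hand_in())"
```

```text
the job is handed in; nothing more can be done
None
```

The job is handed in (no verdict was returned): the drawer is home against its stop, the lever is pressed down to its stop, the arm is clear, and the final pictures show the specimen in its well and no visible shift in the spare, jar or vial.

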